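Try the refitted lid stay on a steel parts chest

ROBOT

A 6-joint arm with a two-finger parallel gripper is mounted at the origin on the work surface. World frame = base frame: x ahead of the robot, y to its left, z up, the work surface at z = 0. Lengths are in m, angles in rad, forces in N, time in s.
With the tool pointing down it reaches from about 0.375 to 0.975 m from the base axis. Payload 3.8 kg.
Tool frame: the origin (TCP) lies at the very end of the fingers, on their centre line; the grasp point (between the pads) lies behind it (bot.tcp_to_grasp is the y of the grasp point in the tool frame, in m); y points along the fingers, z is the direction in which the jaws open and shut, and the axes are right-handed (so a half turn about y gives the same grasp; the last joint's range is limited). The gripper opens to 85 mm and grips with 20 to 120 N. Pads are 22 mm wide; open, the fingers measure 114 mm over their backs; the gripper's body (76 mm by 85 mm) begins 54 mm behind the grasp point. The pads swing forward as they close: fully open they stand 13 mm farther back than shut.
Start: joints at [1.099, 0.264, 1.604, -0, 1.274, -0.037], TCP at [0.284, 0.612, 0.231] pointing down, gripper open.
Joint ranges: [-2.63, 2.63], [-0.94, 2.18], [0.31, 2.57], [-1.31, 4.45], [0, 2.66], [-2.55, 2.55]. Speed limits (rad/s): [2.57, 2.57, 3.14, 3.14, 3.14, 3.14].

INTERFACE

Orientations are given as a rotation vector (axis times angle).
In Python, from workcell import bot, optics, workorder gives the robot as it stands.
- The arm moves only by the shell command python3 -m handwheel 'ROWS' [FORCE]. ROWS is JSON, a list of rows, each a list of 7 numbers: the shift along the tool's x, y, z in m, then the turn, a rotation vector about the tool's x, y, z in rad, then the opening, from 0 (shut) to 1 (fully open). A call has 1 to 8 rows; each row shifts and turns the commanded pose from where the row before left it, along the tool's axes as they then stand; what a row does not reach is not made up. A row lasts 1/8 s, in which the tool goes at most 62.5 mm and 10.7 degrees, less where a joint would pass 70% of its speed; a pose out of reach is approached as far as the arm can. A call with a gripper value outside its range is refused whole. The fingers move at their own pace and stop on an object; FORCE is the grip in N (left out, the last holds). Time passes only in rows, so rows that do not move let the fingers close. It gives the time, the measured TCP pose, the force and the opening at its end, in the units of the state.
- bot.read_state(): the state, without advancing time (a new reading comes with each control period).
- optics.read_camera(name): name is "scene" or "side" or "wrist"; returns a dict with "image" (384x512x3 uint8, red, green, blue), "z_map" (384x512 float32, m along the optical axis (not along the pixel's ray), 0 where there is no reading), "mtx" (3x3 intrinsics, pixels), "dist" ([k1, k2, p1, p2, k3] as OpenCV has them; the pictures are not rectified), "world_from_camera" (4x4, takes a point from camera to world coordinates); the wrist camera has in their place "hand_eye" (4x4, takes a point from camera to tool coordinates, whose origin is the TCP and whose axes are the tool frame's). Camera axes: x right, y down, z forward; pixel columns grow to the right and rows downward; lengths in m; the calibration is good to about 2 mm. A picture is of the moment at which its call begins: read the wrist's pose just before it.
- workorder.finish_job(): hands the job in, once; it reports no verdict.
The state is a dict: "time": time; "q": joint angles; "joint_vel": joint speeds; "joint_torque": joint torques, N m; "tool_pos": TCP position; "tcp_rot": TCP orientation; "wrist_force": force on the tool from outside, world axes, zero at the start; "torque": the same for the moment, N m; "width": opening from 0.0 (shut) to 1.0 (fully open).
Only numpy, scipy, OpenCV 4.12 (cv2) and the standard library are available. Lean on these libraries where they do the work, as an engineer would, in place of code of your own. Each camera call takes 0.05 s, during which the arm holds its last target.

TASK

The folding stay on the side of one of the two small steel chests has just been refitted: try it out. Raise that chest's lid until the stay locks, and let go so that the lid stands open by itself; then break the stay by pushing the knob at its elbow down and back, and see the lid all the way down until it is shut again. Keep the other chest, the one without a stay, shut.

Things in the scene. Friction and masses are not known exactly. Their poses are not given: they have to be found in the camera images.
- chest: grey steel chest with the folding stay, fixed to the bench: 200 mm deep (x), 160 wide (y), 120 high. Origin: centre of its underside; x points from its handle side (facing the robot) to its hinge side, y to the stay's side, z up. Hinge line: parallel to y at x = 100, z = 125 mm. The other chest is alike but has no stay, and a loose black bracket lies on its lid
- chest_handle (a point): centre of the lid's round bar handle, 14 mm thick, parallel to the chest's y, clear for 96 mm between two side arms, in front of the lid's front edge with a 38 mm gap behind it. In the lid's plane, 245 mm from the hinge line: lid shut, at x = -145, y = 0, z = 125 mm in the chest's frame. Axes turn with the lid; lid shut, they are the chest's
- chest_lid (a joint): lid angle of the chest with the stay, rad: 0 shut, 1.05 with the stay pulled straight (it goes no further), 1.04 resting on the locked stay. Raised until the stay is pulled tight and then let go, it locks: a light spring carries the elbow about 7 mm past straight. Lid about 0.8 kg, damped hinge: with the stay broken, it sinks shut by itself in about 3 s
- stay_knob (a point): centre of the roller knob (free to turn, 18 mm thick, 54 long, parallel to chest y) on the stay's elbow, at y = 132 mm in the chest's frame, 52 outside the wall, 20 from its free end. Lid shut: x = 0, z = 39; locked: x = -36, z = 177. Lower link 99 mm, pivot at x = -85, z = 90. To break: push on its front upper side, 45 mm back (+x) and down (3:2), under 6 N; the lid then sinks alone
- spare_lid (a joint): lid angle of the other, plain chest (no stay), rad: 0 shut. It must stay shut

How it is judged:
By the outcome, as a careful person would: the job done as asked, in the order asked, and still so for the second after the job is handed in, with the robot touching nothing.
It also fails if it takes over 54 s, if anything falls off the work surface, if the arm or the gripper's body presses on something with over 40 N, if the wrist force passes 120 N, or if a joint passes its speed limit or range.

## Working session

There is one attempt and no reset: what is moved stays moved. The work goes in short steps, Python scripts to look and compute and a shell command to move; the robot and the scene stay as the last step left them, time stands still between calls to the robot, and variables do not carry over. Pictures are saved under pics/ and viewed, and the job is handed in when it is done.

```bash
mkdir -p pics; ls
python3 - <<'E'
from workcell import bot, optics, workorder
import cv2
s=bot.read_state();print(s, bot.tcp_to_grasp)
import pickle
for n in ["scene","side"]:
    c=optics.read_camera(n);cv2.imwrite(f"pics/{n}0.png",c["image"][:,:,::-1]);pickle.dump(c,open(f"{n}0.pkl","wb"))
    print(n,c["mtx"],c["dist"],c["world_from_camera"])
E
```

```text
pics
{'time': 0.0, 'q': array([ 1.09907810e+00,  2.64758466e-01,  1.60538104e+00,  6.70117315e-06,
        1.27370655e+00, -3.68900096e-02]), 'joint_vel': array([ 0.00026043,  0.00144843, -0.0005211 , -0.0015442 , -0.00038514,
       -0.00012177]), 'joint_torque': array([ 1.21938028e-04, -5.15097535e+01, -3.67318797e+01, -1.39286576e-04,
        1.25929451e-02,  1.38718255e-05]), 'tool_pos': array([0.28400533, 0.61153231, 0.22995465]), 'tcp_rot': array([-1.54594724,  0.34158277, -0.34067645]), 'wrist_force': array([ 0.06854893,  0.2628597 , -0.29084528]), 'torque': array([-0.00869373,  0.00399275, -0.00879737]), 'width': 1.0007513558905103} -0.0187
scene [[472.47291792   0.         246.66926592]
 [  0.         472.47291792 185.6347247 ]
 [  0.           0.           1.        ]] [0.03848065 0.         0.         0.         0.        ] [[-0.88088981  0.28948267 -0.37447687  1.06120693]
 [ 0.47325633  0.55179478 -0.68669569  0.93416687]
 [ 0.00784788 -0.78212678 -0.6230699   0.89631727]
 [ 0.          0.          0.          1.        ]]
side [[426.06471552   0.         250.90239599]
 [  0.         426.06471552 191.0675934 ]
 [  0.           0.           1.        ]] [-0.00234466  0.          0.          0.          0.        ] [[ 0.9845263  -0.07916581  0.15633532  0.42676519]
 [-0.17485343 -0.502786    0.8465415  -0.79331859]
 [ 0.01158607 -0.86077814 -0.50884845  0.59477908]
 [ 0.          0.          0.          1.        ]]
```

View pics/scene0.png

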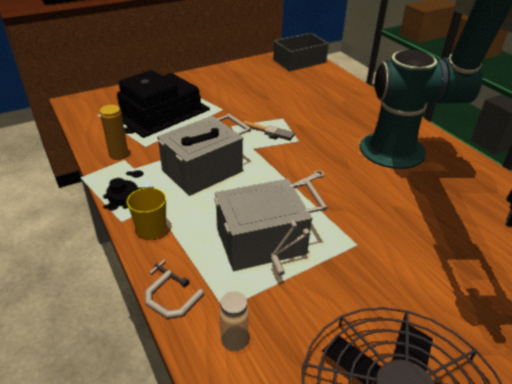

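View pics/side0.png

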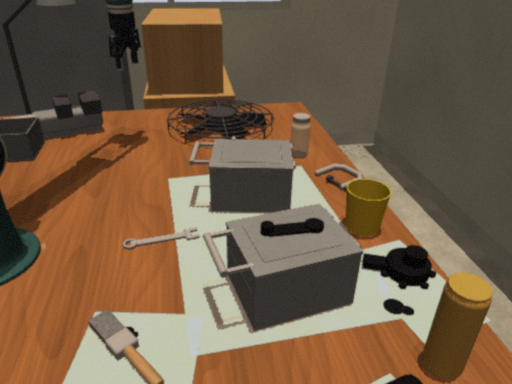

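The scene view shows the stay chest's lid at about (262,210), its handle bar near (312,187), and the stay and knob near (290,250). The plain chest, with the black bracket on its lid, is at (200,150). Next I'll measure the pose from depth.

```bash
cat > h.py <<'E'
import numpy as np, cv2, pickle
from scipy.spatial.transform import Rotation as R
def cloud(c,T=None):
    z=c["z_map"];v,u=np.mgrid[:z.shape[0],:z.shape[1]]
    p=cv2.undistortPoints(np.stack([u,v],-1).reshape(-1,1,2).astype(np.float64),c["mtx"],c["dist"]).reshape(*z.shape,2)
    P=np.dstack([p*z[...,None],z]); T=c["world_from_camera"] if T is None else T
    W=P@T[:3,:3].T+T[:3,3]; W[z==0]=np.nan
    return W
E
python3 - <<'E'
from h import *
for n in ["scene","side"]:
    c=pickle.load(open(n+"0.pkl","rb"));W=cloud(c)
    m=(abs(W[...,2]-.123)<.012)
    k,l,st,ce=cv2.connectedComponentsWithStats(m.astype(np.uint8))
    for i in range(1,k):
        if st[i,4]<100: continue
        p=W[l==i]; r=cv2.minAreaRect((p[:,:2]*1000).astype(np.float32))
        print(n,st[i],ce[i],r,np.median(p[:,2]))
    print([ (a,W[a[1],a[0]]) for a in ([(312,187),(321,176),(295,183),(278,265),(305,228),(283,240)] if n=="scene" else [(205,150),(215,255)])])
c=pickle.load(open("scene0.pkl","rb"))
im=c["image"][150:300,190:350,::-1];cv2.imwrite("pics/z0.png",cv2.resize(im,None,fx=5,fy=4,interpolation=2)[:600])
E
```

```text
scene [   8    0  216   34 1087] [107.75620975  15.53173873] ((484.6276550292969, -1350.951416015625), (1026.9364013671875, 42.7383918762207), 0.13589327037334442) 0.12234567908853744
scene [119  81  59  22 450] [148.04888889  92.27333333] ((662.8602294921875, -540.0121459960938), (119.287353515625, 208.99180603027344), 59.31718444824219) 0.12559572138122616
scene [ 157  114   94   51 2323] [202.06112785 138.64356436] ((591.2774047851562, -190.451171875), (260.15887451171875, 171.73744201660156), 9.806571006774902) 0.12814364171652748
scene [378 114  43  19 282] [397.88652482 125.76595745] ((29.43692398071289, 29.369434356689453), (61.57241439819336, 127.52226257324219), 41.382049560546875) 0.1233537018428934
scene [102 119  22  12 142] [113.02112676 125.70422535] ((821.0658569335938, -375.4797668457031), (35.1238899230957, 62.23769760131836), 80.36505889892578) 0.12326306925423752
scene [ 214  178  113   62 4277] [264.66916063 207.4304419 ] ((581.9091796875, 180.68951416015625), (184.7415313720703, 258.9535217285156), 79.01313018798828) 0.12878676893143592
scene [221 291  26  27 577
[... 1532 characters left out ...]
17796325683594) 0.12888483629426278
side [ 188  137  108   39 3071] [246.97004233 156.8580267 ] ((582.6026000976562, 177.91937255859375), (180.446044921875, 259.5611877441406), 78.69194793701172) 0.13009934909550058
side [ 202  204  161   81 6909] [284.43783471 245.50600666] ((590.8981323242188, -192.89666748046875), (259.3036193847656, 167.81336975097656), 10.21908950805664) 0.1301500251842408
side [436 300  49  33 591] [457.59729272 320.36548223] ((806.1707763671875, -412.995361328125), (29.413190841674805, 62.969669342041016), 45.218013763427734) 0.12338981721889342
[((205, 150), array([ 0.5076085 ,  0.48281059, -0.00167326])), ((215, 255), array([ 0.47119775, -0.22546711,  0.13302961]))]
```

View pics/z0.png

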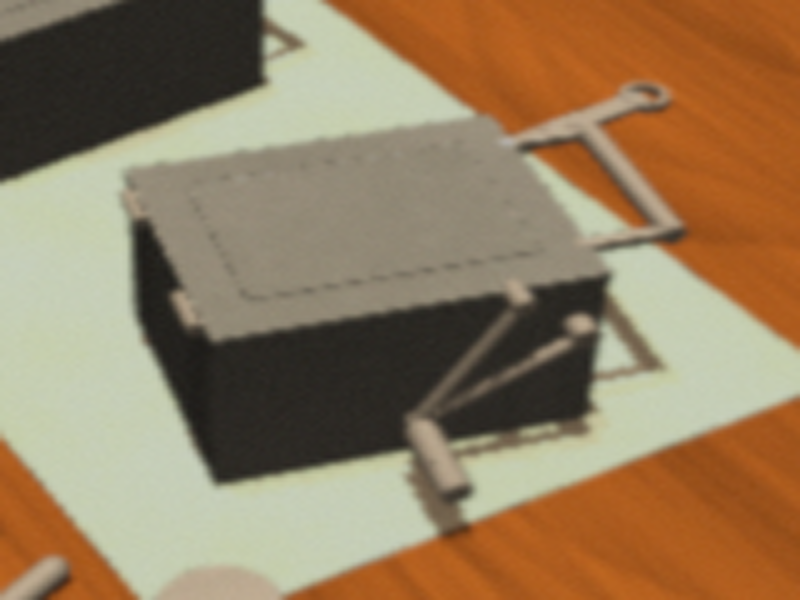

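```bash
cat >> h.py <<'E'
def axes(s): return R.from_rotvec(s["tcp_rot"]).as_matrix()
E
python3 - <<'E'
from h import *
from workcell import bot
print([d for d in dir(bot) if d[0]!='_'])
print(axes(bot.read_state()).round(3))
S={}
for n in ["scene","side"]:
    c=pickle.load(open(n+"0.pkl","rb"));W=cloud(c).reshape(-1,3);W=W[~np.isnan(W).any(1)]
    near=np.hypot(W[:,0]-.6,W[:,1]-.18)<.25
    S[n]=W[near]
    L=W[near&(abs(W[:,2]-.128)<.008)&(W[:,0]>.5)]
    # yaw by side edges: minimise bbox area
    best=min((np.prod([np.ptp(np.percentile(L[:,:2]@np.array([[np.cos(a),-np.sin(a)],[np.sin(a),np.cos(a)]])[:,k],[.5,99.5])) for k in (0,1)]),a) for a in np.radians(np.arange(-20,0,.2)))
    print(n,"yaw",np.degrees(best[1]))
    for yaw in [best[1]]:
        M=np.array([[np.cos(yaw),-np.sin(yaw)],[np.sin(yaw),np.cos(yaw)]])
        A=W[near&(abs(W[:,2]-.128)<.009)][:,:2]@M
        x,y=A[:,0],A[:,1]
        hx,ex=np.histogram(x,np.arange(x.min(),x.max()+.004,.004)); print(list(zip((ex*1000).round().astype(int),hx)))
        b=x>np.median(x)-.05
        hy,ey=np.histogram(y[b],np.arange(y.min(),y.max()+.004,.004)); print(list(zip((ey*1000).round().astype(int),hy)))
E
```

```text
['MotionError', 'read_state', 'tcp_to_grasp']
[[ 0.907 -0.001  0.421]
 [-0.421 -0.002  0.907]
 [-0.    -1.    -0.002]]
scene yaw -13.200000000000024
[(np.int64(395), np.int64(19)), (np.int64(399), np.int64(44)), (np.int64(403), np.int64(65)), (np.int64(407), np.int64(61)), (np.int64(411), np.int64(11)), (np.int64(415), np.int64(10)), (np.int64(419), np.int64(16)), (np.int64(423), np.int64(9)), (np.int64(427), np.int64(11)), (np.int64(431), np.int64(12)), (np.int64(435), np.int64(14)), (np.int64(439), np.int64(11)), (np.int64(443), np.int64(28)), (np.int64(447), np.int64(63)), (np.int64(451), np.int64(62)), (np.int64(455), np.int64(75)), (np.int64(459), np.int64(71)), (np.int64(463), np.int64(67)), (np.int64(467), np.int64(61)), (np.int64(471), np.int64(67)), (np.int64(475), np.int64(75)), (np.int64(479), np.int64(74)), (np.int64(483), np.int64(64)), (np.int64(487), np.int64(71)), (np.int64(491), np.int64(80)), (np.int64(495), np.int64(83)), (np.int64(499), np.int64(73)), (np.int64(503), np.int64(79)), (np.int64(507), np.int64(66)), (np.int64(511), np.int64(69)), (np.int64(515), np.in
[... 5320 characters left out ...]
4(283), np.int64(43)), (np.int64(287), np.int64(41)), (np.int64(291), np.int64(45)), (np.int64(295), np.int64(32)), (np.int64(299), np.int64(35)), (np.int64(303), np.int64(49)), (np.int64(307), np.int64(42)), (np.int64(311), np.int64(42)), (np.int64(315), np.int64(41)), (np.int64(319), np.int64(36)), (np.int64(323), np.int64(51)), (np.int64(327), np.int64(24)), (np.int64(331), np.int64(21)), (np.int64(335), np.int64(40)), (np.int64(339), np.int64(39)), (np.int64(343), np.int64(35)), (np.int64(347), np.int64(37)), (np.int64(351), np.int64(36)), (np.int64(355), np.int64(22)), (np.int64(359), np.int64(3)), (np.int64(363), np.int64(4)), (np.int64(367), np.int64(3)), (np.int64(371), np.int64(2))]
```

Run:
```python
from h import *
from scipy.optimize import minimize
def sd(q):
    x,y=q[:,0],q[:,1]
    def box(cx,cy,hx,hy):
        dx,dy=abs(x-cx)-hx,abs(y-cy)-hy
        return np.hypot(np.maximum(dx,0),np.maximum(dy,0))+np.minimum(np.maximum(dx,dy),0)
    return np.minimum.reduce([box(0,0,.1,.08),box(-.145,0,.007,.055),box(-.12,.055,.025,.005),box(-.12,-.055,.025,.005)])
for n in ["scene","side"]:
    c=pickle.load(open(n+"0.pkl","rb"));W=cloud(c)
    near=np.hypot(W[...,0]-.6,W[...,1]-.18)<.25
    m=near&(W[...,2]>.120)&(W[...,2]<.14)
    k,l,st,_=cv2.connectedComponentsWithStats(m.astype(np.uint8)); i=1+np.argmax(st[1:,4]); m=l==i
    cs,_=cv2.findContours(m.astype(np.uint8),cv2.RETR_CCOMP,cv2.CHAIN_APPROX_NONE)
    B=np.concatenate([W[a[:,0,1],a[:,0,0]][:,:2] for a in cs if len(a)>60])
    def f(p):
        c_,s_=np.cos(p[2]),np.sin(p[2]);q=(B-p[:2])@np.array([[c_,-s_],[s_,c_]])
        return np.abs(sd(q))
    g=lambda p:np.sum(np.minimum(f(p),.008))
    r=min((minimize(g,[.598,.178,a],method="Nelder-Mead",options=dict(xatol=1e-5,fatol=1e-6,initial_simplex=[[.59,.17,a],[.61,.18,a],[.6,.19,a],[.6,.18,a+.05]])) for a in np.radians([-16,-13,-10,-7])),key=lambda r:r.fun)
    p=r.x;print(n,p,np.degrees(p[2]),1000*r.fun/len(B))
    # knob check
    c_,s_=np.cos(p[2]),np.sin(p[2]);Q=(W[...,:2]-p[:2])@np.array([[c_,-s_],[s_,c_]])
    mk=(Q[...,1]>.11)&(Q[...,1]<.17)&(abs(Q[...,0])<.05)&(W[...,2]>.02)&(W[...,2]<.08)
    if mk.sum(): print("knob",mk.sum(),np.median(Q[mk],0),Q[mk].min(0),Q[mk].max(0),W[mk][:,2].max())
    print(np.median(W[m][:,2]))
```

```text
scene [ 0.60319809  0.17106301 -0.19644551] -11.255498716129829 2.0511178318003025
knob 122 [0.00089386 0.13560333] [-0.01070326  0.11055952] [0.00769931 0.1525224 ] 0.05232329595775298
0.12891009989485624
side [ 0.60523439  0.16699086 -0.19905917] -11.405250382596702 2.250579250108837
0.1303077540795536
```

```bash
cat >> h.py <<'E'
C=np.array([.604,.170,0]);YAW=np.radians(-11.3)
EX=np.array([np.cos(YAW),np.sin(YAW),0]);EY=np.array([-np.sin(YAW),np.cos(YAW),0]);EZ=np.array([0,0,1.])
def w(p): return C+p[0]*EX+p[1]*EY+p[2]*EZ      # chest->world
def ch(p): d=np.asarray(p)-C; return np.array([d@EX,d@EY,d[2]])
def orient(phi): # tilt from vertical toward chest +x
    a=np.radians(phi);x=-EY;y=-EZ*np.cos(a)+EX*np.sin(a);return np.column_stack([x,y,np.cross(x,y)])
def plan(p1,R1,n,s,R0=None,p0=None):
    R0=axes(s) if R0 is None else R0;p0=s["tool_pos"] if p0 is None else p0
    rv=R.from_matrix(R0.T@R1).as_rotvec()/n;dp=(np.asarray(p1)-p0)/n
    print("turn/row deg",np.degrees(np.linalg.norm(rv)),"mm/row",1000*np.linalg.norm(dp))
    Rc=R0
    for i in range(n):
        print((Rc.T@dp).round(3).tolist()+rv.round(3).tolist());Rc=Rc@R.from_rotvec(rv).as_matrix()
def stat():
    from workcell import bot
    s=bot.read_state();A=axes(s)
    print("t",round(s["time"],2),"tcp chest mm",(1000*ch(s["tool_pos"])).round(1),"ydir",[round(float(A[:,1]@e),3) for e in (EX,EY,EZ)],"x.ey",round(float(A[:,0]@EY),3),"F",s["wrist_force"].round(1),"w",round(s["width"],3),"q",s["q"].round(2))
    return s
E
python3 - <<'E'
from h import *
s=stat()
R1=orient(40)
p=w([-.145,0,.125])+R1[:,1]*(.0187-.10)
print(p, w([-.145,0,.125]))
plan(p,R1,10,s)
E
```

```text
t 0.1 tcp chest mm [-400.4  370.4  230.1] ydir [-0.001, -0.002, -1.0] x.ey -0.235 F [-0.5 -1.1 -0.4] w 1.001 q [ 1.1   0.26  1.61  0.    1.27 -0.04]
[0.41056529 0.20865207 0.18727941] [0.46181087 0.19841219 0.125     ]
turn/row deg 8.484017235617317 mm/row 42.45499737637354
[0.028, 0.004, -0.031, 0.059, 0.128, -0.046]
[0.032, 0.004, -0.028, 0.059, 0.128, -0.046]
[0.035, 0.004, -0.024, 0.059, 0.128, -0.046]
[0.038, 0.004, -0.019, 0.059, 0.128, -0.046]
[0.04, 0.005, -0.014, 0.059, 0.128, -0.046]
[0.041, 0.006, -0.01, 0.059, 0.128, -0.046]
[0.041, 0.008, -0.005, 0.059, 0.128, -0.046]
[0.041, 0.01, -0.0, 0.059, 0.128, -0.046]
[0.041, 0.012, 0.005, 0.059, 0.128, -0.046]
[0.039, 0.014, 0.009, 0.059, 0.128, -0.046]
```

```bash
python3 -m handwheel '[[0.028,0.004,-0.031,0.059,0.128,-0.046,0.6],[0.032,0.004,-0.028,0.059,0.128,-0.046,0.6],[0.035,0.004,-0.024,0.059,0.128,-0.046,0.45],[0.038,0.004,-0.019,0.059,0.128,-0.046,0.45],[0.040,0.005,-0.014,0.059,0.128,-0.046,0.45],[0.041,0.006,-0.010,0.059,0.128,-0.046,0.45],[0.041,0.008,-0.005,0.059,0.128,-0.046,0.45],[0,0,0,0,0,0,0.45]]'
python3 - <<'E'
from h import *
s=stat()
R1=orient(40)
p=w([-.145,0,.125])+R1[:,1]*(.0187-.08)
plan(p,R1,4,s)
E
```

```text
time: 1.1
tool_pos: [0.3706, 0.3264, 0.1995]
tcp_rot: [-0.963, 0.664, -1.286]
wrist_force: [0.5, 0.9, 0.5]
width: 0.448
t 1.1 tcp chest mm [-259.6  107.6  199.5] ydir [0.473, 0.098, -0.876] x.ey -0.92 F [0.5 0.9 0.5] w 0.448 q [ 0.95 -0.25  2.27 -0.53  0.89  1.02]
turn/row deg 6.337999750477226 mm/row 33.52554582405873
[0.031, 0.012, 0.001, 0.045, 0.095, -0.034]
[0.03, 0.013, 0.004, 0.045, 0.095, -0.034]
[0.03, 0.015, 0.006, 0.045, 0.095, -0.034]
[0.028, 0.016, 0.008, 0.045, 0.095, -0.034]
```

```bash
python3 -m handwheel '[[0.031,0.012,0.001,0.045,0.095,-0.034,0.45],[0.030,0.013,0.004,0.045,0.095,-0.034,0.45],[0.030,0.015,0.006,0.045,0.095,-0.034,0.45],[0.028,0.016,0.008,0.045,0.095,-0.034,0.45],[0,0,0,0,0,0,0.45]]'
python3 - <<'E'
from h import *
from workcell import optics
s=stat()
R1=orient(40)
p=w([-.145,0,.125])+R1[:,1]*(.0187)
plan(p,R1,4,s)
c=optics.read_camera("wrist");cv2.imwrite("pics/w1.png",c["image"][:,:,::-1])
W=cloud(c,c["hand_eye"]);A=axes(s)
P=(W@A.T+s["tool_pos"]-C)
X,Y,Z=P@EX,P@EY,P[...,2]
m=(abs(X+.145)<.03)&(abs(Y)<.035)&(Z>.1)&(Z<.15)
print(m.sum(), [np.percentile(a[m]*1000,[2,50,98]).round(1) for a in (X,Y,Z)])
c=optics.read_camera("scene");cv2.imwrite("pics/s1.png",c["image"][:,:,::-1])
E
```

```text
time: 1.72
tool_pos: [0.4237, 0.209, 0.1728]
tcp_rot: [-0.628, 0.768, -1.639]
wrist_force: [-0.0, -0.7, -0.8]
width: 0.453
t 1.73 tcp chest mm [-184.5    2.9  172.8] ydir [0.641, 0.002, -0.767] x.ey -1.0 F [-0.  -0.7 -0.8] w 0.453 q [ 0.81 -0.31  2.44 -0.85  0.8   1.56]
turn/row deg 0.0431568380703028 mm/row 20.18968579282971
[0.001, 0.02, -0.0, 0.001, 0.0, -0.001]
[0.001, 0.02, -0.0, 0.001, 0.0, -0.001]
[0.001, 0.02, -0.0, 0.001, 0.0, -0.001]
[0.001, 0.02, -0.0, 0.001, 0.0, -0.001]
2249 [array([-153. , -150.1, -141.4]), array([-33.3,   2.5,  33.7]), array([123.3, 131.1, 133.3])]
```

View pics/w1.png

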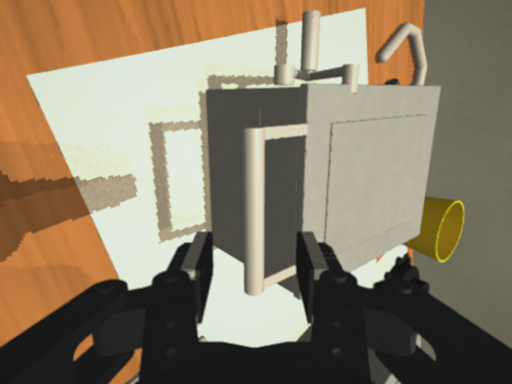

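View pics/s1.png

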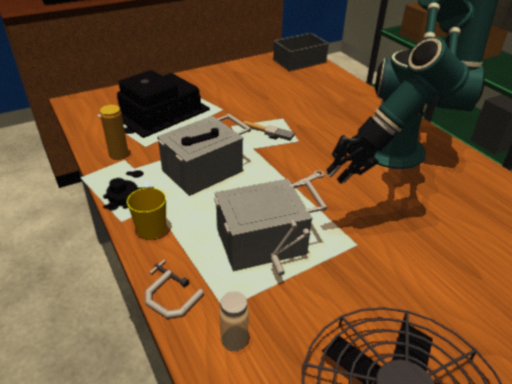

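The wrist view shows the bar at columns 245–265, centred between the open fingers. Its measured axis (about -145.6, 125.7 mm) agrees with the nominal one. I'll go in and grip.

```bash
python3 -m handwheel '[[0.001,0.02,0,0,0,0,0.38],[0.001,0.02,0,0,0,0,0.38],[0.001,0.02,0,0,0,0,0.38],[0,0.02,0,0,0,0,0.38],[0,0,0,0,0,0,0.38]]' 25
python3 -c "
from h import *
stat()"
python3 -m handwheel '[[0,0,0,0,0,0,0],[0,0,0,0,0,0,0],[0,0,0,0,0,0,0],[0,0,0,0,0,0,0]]' 25
python3 - <<'E'
from h import *
s=stat()
R1=orient(40);n=24
# arc plan: bar angle th 0->1.0, grasp pt offset fixed
A=axes(s)
prev=np.array([-.145,.125])
for i in range(1,n+1):
    t=1.06*i/n; q=np.array([.1-.245*np.cos(t),.125+.245*np.sin(t)]); d=q-prev;prev=q
    print(i,round(t,3),(A.T@(d[0]*EX+d[1]*EZ)).round(4))
E
```

```text
time: 2.45
tool_pos: [0.4746, 0.198, 0.1126]
tcp_rot: [-0.627, 0.767, -1.638]
wrist_force: [0.2, -0.3, -0.7]
width: 0.381
t 2.45 tcp chest mm [-132.4    2.1  112.6] ydir [0.642, 0.004, -0.767] x.ey -1.0 F [ 0.2 -0.3 -0.7] w 0.381 q [ 0.68 -0.14  2.44 -1.03  0.61  1.69]
time: 2.95
tool_pos: [0.4725, 0.1986, 0.1121]
tcp_rot: [-0.625, 0.77, -1.635]
wrist_force: [-4.3, 3.9, -4.5]
width: 0.152
t 2.95 tcp chest mm [-134.6    2.3  112.1] ydir [0.641, 0.007, -0.768] x.ey -1.0 F [-4.3  3.9 -4.5] w 0.152 q [ 0.69 -0.14  2.44 -1.03  0.61  1.69]
1 0.044 [-0.0001 -0.0082  0.0071]
2 0.088 [-0.0001 -0.0078  0.0075]
3 0.133 [-0.0001 -0.0075  0.0078]
4 0.177 [-0.0001 -0.0071  0.0081]
5 0.221 [-0.0001 -0.0068  0.0084]
6 0.265 [-0.0001 -0.0064  0.0087]
7 0.309 [-0.0001 -0.006   0.009 ]
8 0.353 [-0.0001 -0.0056  0.0093]
9 0.398 [-0.     -0.0052  0.0095]
10 0.442 [-0.     -0.0048  0.0097]
11 0.486 [-0.     -0.0043  0.0099]
12 0.53 [-0.     -0.0039  0.0101]
13 0.574 [-0.     -0.0034  0.0103]
14 0.618 [-0.     -0.003   0.0104]
15 0.662 [-0.     -0.0025  0.0105]
16 0.707 [-0.     -0.0021  0.0106]
17 0.751 [-0.     -0.0016  0.0107]
18 0.795 [-0.     -0.0011  0.0108]
19 0.839 [-0.     -0.0006  0.0108]
20 0.883 [-0.     -0.0002  0.0108]
21 0.928 [-0.      0.0003  0.0108]
22 0.972 [-0.      0.0008  0.0108]
23 1.016 [-0.      0.0013  0.0107]
24 1.06 [0.     0.0018 0.0107]
```

```bash
python3 -m handwheel '[[0,-0.008,0.007,0,0,0,0],[0,-0.008,0.0075,0,0,0,0],[0,-0.0075,0.008,0,0,0,0],[0,-0.007,0.008,0,0,0,0],[0,-0.007,0.0085,0,0,0,0],[0,-0.0065,0.0085,0,0,0,0],[0,-0.006,0.009,0,0,0,0],[0,-0.0055,0.0095,0,0,0,0]]'
python3 -c "
from h import *
s=stat();g=s['tool_pos']-.0187*axes(s)[:,1];g=ch(g)*1000;print(g,np.hypot(g[0]-100,g[2]-125),np.arctan2(g[2]-125,100-g[0]))"
```

```text
time: 3.95
tool_pos: [0.4857, 0.196, 0.1963]
tcp_rot: [-0.626, 0.773, -1.634]
wrist_force: [-10.4, 6.0, -2.1]
width: 0.152
t 3.95 tcp chest mm [-121.1    2.3  196.3] ydir [0.639, 0.008, -0.769] x.ey -1.0 F [-10.4   6.   -2.1] w 0.152 q [ 0.65 -0.27  2.36 -0.81  0.72  1.38]
[-133.06197351    2.11151445  210.69298237] 248.31667427804456 0.35234060051122795
```

```bash
python3 -m handwheel '[[0,-0.006,0.009,0,0,0,0],[0,-0.0055,0.009,0,0,0,0],[0,-0.0045,0.01,0,0,0,0],[0,-0.004,0.01,0,0,0,0],[0,-0.0035,0.01,0,0,0,0],[0,-0.003,0.0105,0,0,0,0],[0,-0.0025,0.0105,0,0,0,0],[0,-0.002,0.0105,0,0,0,0]]'
python3 -c "
from h import *
s=stat();g=s['tool_pos']-.0187*axes(s)[:,1];g=ch(g)*1000;print(g,np.hypot(g[0]-100,g[2]-125),np.arctan2(g[2]-125,100-g[0]))"
```

```text
time: 4.95
tool_pos: [0.5284, 0.1872, 0.2737]
tcp_rot: [-0.623, 0.769, -1.636]
wrist_force: [-4.2, 6.1, -3.1]
width: 0.147
t 4.95 tcp chest mm [-77.5   2.  273.7] ydir [0.642, 0.007, -0.766] x.ey -1.0 F [-4.2  6.1 -3.1] w 0.147 q [ 0.57 -0.29  2.22 -0.68  0.78  1.15]
[-89.52490817   1.90163853 288.01139293] 249.98480962526364 0.7103315807792927
```

```bash
python3 -m handwheel '[[0,-0.0015,0.0105,0,0,0,0],[0,-0.001,0.0105,0,0,0,0],[0,-0.0005,0.0105,0,0,0,0],[0,0,0.0105,0,0,0,0],[0,0.0005,0.0105,0,0,0,0],[0,0.001,0.01,0,0,0,0]]'
python3 -c "
from h import *
s=stat();g=s['tool_pos']-.0187*axes(s)[:,1];g=ch(g)*1000;print(g,np.hypot(g[0]-100,g[2]-125),np.arctan2(g[2]-125,100-g[0]))"
```

```text
time: 5.7
tool_pos: [0.5748, 0.1778, 0.3155]
tcp_rot: [-0.623, 0.768, -1.636]
wrist_force: [-3.2, 4.7, 0.5]
width: 0.152
t 5.7 tcp chest mm [-30.1   1.9 315.5] ydir [0.643, 0.007, -0.766] x.ey -1.0 F [-3.2  4.7  0.5] w 0.152 q [ 0.49 -0.25  2.11 -0.6   0.79  1.01]
[-42.17635951   1.81314151 329.83461322] 249.34180551344542 0.9640389229212761
```

```bash
cat > g.py <<'E'
from h import *
s=stat();g=s['tool_pos']-.0187*axes(s)[:,1];g=ch(g)*1000;print(g.round(1),"r",np.hypot(g[0]-100,g[2]-125).round(1),"th",np.arctan2(g[2]-125,100-g[0]).round(4),"Ftool",(axes(s).T@s["wrist_force"]).round(1))
E
python3 -m handwheel '[[0,0.0005,0.005,0,0,0,0],[0,0.0005,0.005,0,0,0,0],[0,0.0005,0.004,0,0,0,0]]';python3 g.py
python3 -m handwheel '[[0,0.0005,0.003,0,0,0,0],[0,0.0005,0.002,0,0,0,0]]';python3 g.py
```

```text
time: 6.08
tool_pos: [0.5867, 0.1753, 0.3234]
tcp_rot: [-0.622, 0.767, -1.637]
wrist_force: [1.2, 5.5, -0.4]
width: 0.155
t 6.08 tcp chest mm [-18.    1.8 323.4] ydir [0.644, 0.007, -0.765] x.ey -1.0 F [ 1.2  5.5 -0.4] w 0.155 q [ 0.48 -0.23  2.09 -0.59  0.79  0.99]
[-30.1   1.7 337.7] r 249.3 th 1.0219 Ftool [-5.6  0.4 -0.2]
time: 6.32
tool_pos: [0.5912, 0.1743, 0.3262]
tcp_rot: [-0.621, 0.767, -1.637]
wrist_force: [-11.8, 7.8, 8.8]
width: 0.15
t 6.33 tcp chest mm [-13.4   1.7 326.2] ydir [0.644, 0.007, -0.765] x.ey -1.0 F [-11.8   7.8   8.8] w 0.15 q [ 0.47 -0.23  2.08 -0.59  0.79  0.98]
[-25.5   1.6 340.5] r 249.4 th 1.0435 Ftool [ -5.4 -15.2  -4.4]
```

```bash
python3 -m handwheel '[[0,-0.001,0.002,0,0,0,0],[0,0,0.001,0,0,0,0]]';python3 g.py
python3 -m handwheel '[[0,0,0.001,0,0,0,0],[0,0,0.001,0,0,0,0],[0,0,0,0,0,0,0]]';python3 g.py
python3 - <<'E'
from workcell import optics
import cv2
c=optics.read_camera("scene");cv2.imwrite("pics/s2.png",cv2.resize(c["image"][90:290,180:400,::-1],None,fx=3,fy=3))
E
```

```text
time: 6.58
tool_pos: [0.5909, 0.1744, 0.3261]
tcp_rot: [-0.625, 0.771, -1.636]
wrist_force: [-9.3, 9.2, -1.0]
width: 0.152
t 6.58 tcp chest mm [-13.7   1.7 326.1] ydir [0.64, 0.006, -0.768] x.ey -1.0 F [-9.3  9.2 -1. ] w 0.152 q [ 0.47 -0.23  2.08 -0.58  0.8   0.97]
[-25.7   1.6 340.5] r 249.5 th 1.0428 Ftool [-7.2 -6.2 -9. ]
time: 6.95
tool_pos: [0.5914, 0.1743, 0.3264]
tcp_rot: [-0.627, 0.773, -1.636]
wrist_force: [-11.7, 10.0, -0.7]
width: 0.153
t 6.95 tcp chest mm [-13.2   1.7 326.4] ydir [0.639, 0.006, -0.769] x.ey -1.0 F [-11.7  10.   -0.7] w 0.153 q [ 0.47 -0.22  2.07 -0.57  0.8   0.97]
[-25.2   1.6 340.8] r 249.4 th 1.045 Ftool [ -7.5  -8.  -10.9]
```

View pics/s2.png

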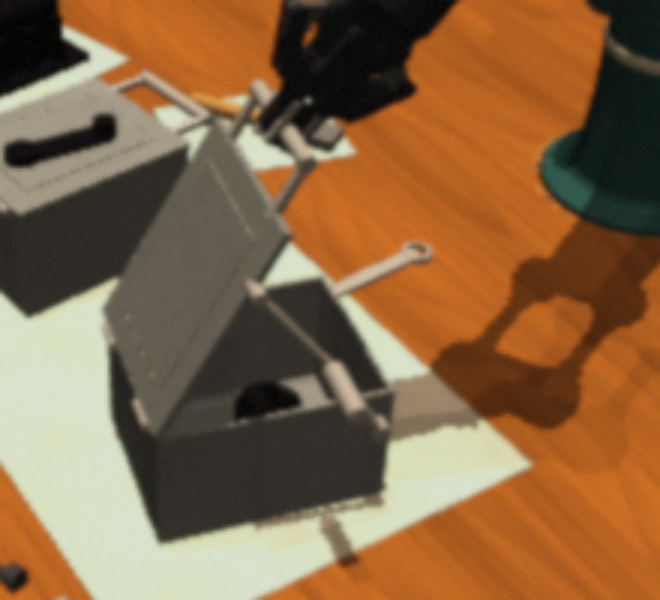

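Picture: the stay looks straight, with its knob at about (345,390) in the crop. The tool force rises while the lid no longer moves, so the stay is tight. I'll ease off and see whether it carries the lid.

```bash
python3 -m handwheel '[[0,0.001,-0.002,0,0,0,0],[0,0.001,-0.002,0,0,0,0],[0,0,-0.001,0,0,0,0],[0,0,0,0,0,0,0],[0,0,0,0,0,0,0]]';python3 g.py
python3 - <<'E'
from h import *
from workcell import optics
c=optics.read_camera("scene");cv2.imwrite("pics/s3.png",cv2.resize(c["image"][90:290,180:400,::-1],None,fx=3,fy=3))
W=cloud(c);Q=np.stack([(W-C)@EX,(W-C)@EY,W[...,2]],-1)
m=(Q[...,1]>.112)&(Q[...,1]<.16)&(Q[...,2]>.1)&(Q[...,2]<.25)&(abs(Q[...,0]+.03)<.06)
print(m.sum(),(np.percentile(Q[m],[3,50,97],axis=0)*1000).round(1))
E
```

```text
time: 7.62
tool_pos: [0.5909, 0.1745, 0.326]
tcp_rot: [-0.621, 0.768, -1.637]
wrist_force: [-11.6, 6.6, 7.3]
width: 0.15
t 7.62 tcp chest mm [-13.8   1.8 326. ] ydir [0.644, 0.007, -0.765] x.ey -1.0 F [-11.6   6.6   7.3] w 0.15 q [ 0.47 -0.23  2.08 -0.58  0.79  0.98]
[-25.8   1.7 340.3] r 249.4 th 1.042 Ftool [ -4.3 -13.7  -5. ]
134 [[-45.7 112.7 172.6]
 [-36.5 138.1 182.1]
 [-30.1 152.4 185.7]]
```

```bash
python3 -m handwheel '[[0,0,0,0,0,0,0.3],[0,0,0,0,0,0,0.3],[0,0,0,0,0,0,0.3]]';python3 g.py
python3 -m handwheel '[[0,0,-0.003,0,0,0,0.3],[0,0,0,0,0,0,0.3],[0,0,0,0,0,0,0.3]]';python3 g.py
python3 - <<'E'
from h import *
from workcell import optics,bot
s=bot.read_state();c=optics.read_camera("wrist");cv2.imwrite("pics/w3.png",c["image"][:,:,::-1])
E
```

```text
time: 8.05
tool_pos: [0.5913, 0.1727, 0.3235]
tcp_rot: [-0.625, 0.767, -1.639]
wrist_force: [-0.2, -0.3, 0.2]
width: 0.302
t 8.05 tcp chest mm [-1.300e+01  1.000e-01  3.235e+02] ydir [0.643, 0.003, -0.766] x.ey -1.0 F [-0.2 -0.3  0.2] w 0.302 q [ 0.47 -0.22  2.08 -0.59  0.79  0.98]
[-2.500e+01  1.000e-01  3.378e+02] r 246.8 th 1.0395 Ftool [ 0.3 -0.3  0. ]
time: 8.43
tool_pos: [0.589, 0.1735, 0.3214]
tcp_rot: [-0.625, 0.767, -1.639]
wrist_force: [0.1, -0.9, -0.1]
width: 0.299
t 8.43 tcp chest mm [-15.4   0.5 321.4] ydir [0.643, 0.004, -0.766] x.ey -1.0 F [ 0.1 -0.9 -0.1] w 0.299 q [ 0.47 -0.23  2.09 -0.59  0.79  0.98]
[-27.5   0.4 335.8] r 246.3 th 1.0269 Ftool [0.8 0.2 0.2]
```

View pics/w3.png

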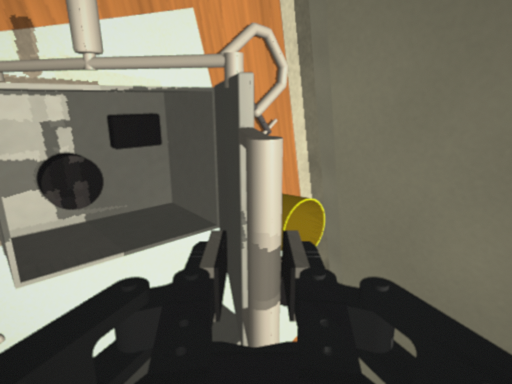

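View pics/s3.png

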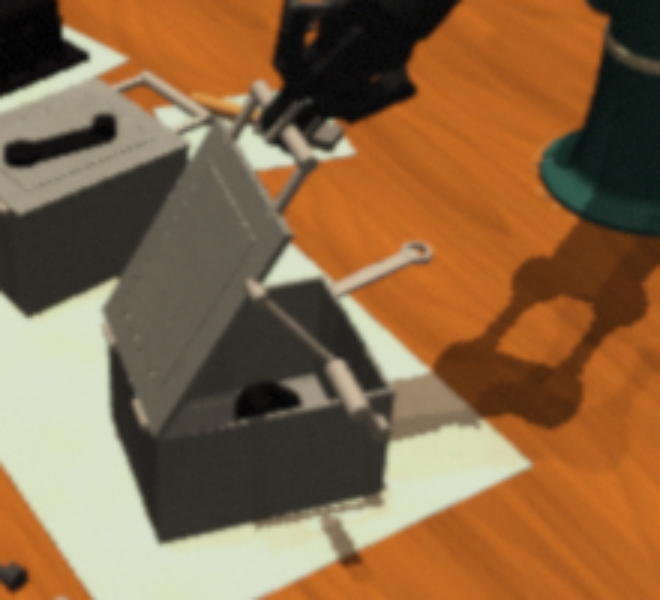

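The lid stands free: there's no contact force, and the bar sits clear between the fingers at columns 247–282. The knob measures about (-37, 177), which is its locked position. I'll retreat, then go sideways.

```bash
python3 -m handwheel '[[0,-0.01,0.001,0,0,0,0.3],[0,-0.02,0,0,0,0,0.3],[0,-0.03,0,0,0,0,0.3],[0,-0.04,0,0,0,0,0.3],[0,0,0,0,0,0,0]]';python3 - <<'E'
from h import *
from workcell import optics
s=stat()
R1=orient(45)
a=w([-.08,.142,.39]); plan(a,R1,4,s)
b=w([-.0365,.142,.177])-R1[:,1]*.030
print("then");plan(b,R1,5,s,R0=R1,p0=a)
c=optics.read_camera("scene");cv2.imwrite("pics/s4.png",cv2.resize(c["image"][70:270,180:400,::-1],None,fx=3,fy=3))
W=cloud(c);Q=np.stack([(W-C)@EX,(W-C)@EY,W[...,2]],-1)
m=(Q[...,1]>.112)&(Q[...,1]<.16)&(Q[...,2]>.1)&(Q[...,2]<.25)&(abs(Q[...,0]+.03)<.06)
print(m.sum(),(np.percentile(Q[m],[3,50,97],axis=0)*1000).round(1))
E
```

```text
time: 9.1
tool_pos: [0.5268, 0.187, 0.4041]
tcp_rot: [-0.616, 0.765, -1.636]
wrist_force: [0.6, 0.1, 1.1]
width: 0.1
t 9.1 tcp chest mm [-79.    1.5 404.1] ydir [0.647, 0.01, -0.762] x.ey -1.0 F [0.6 0.1 1.1] w 0.1 q [ 0.58 -0.36  2.04 -0.56  0.99  0.97]
turn/row deg 1.1744756208473912 mm/row 35.2991770008554
[-0.035, 0.003, -0.003, 0.02, -0.001, -0.002]
[-0.035, 0.003, -0.003, 0.02, -0.001, -0.002]
[-0.035, 0.003, -0.003, 0.02, -0.001, -0.002]
[-0.035, 0.002, -0.003, 0.02, -0.001, -0.002]
then
turn/row deg 0.0 mm/row 38.61547702025136
[0.0, 0.03, -0.024, 0.0, 0.0, 0.0]
[0.0, 0.03, -0.024, 0.0, 0.0, 0.0]
[0.0, 0.03, -0.024, 0.0, 0.0, 0.0]
[0.0, 0.03, -0.024, 0.0, 0.0, 0.0]
[0.0, 0.03, -0.024, 0.0, 0.0, 0.0]
132 [[-45.6 114.1 170.9]
 [-36.5 137.7 181.8]
 [-30.1 152.  186.7]]
```

View pics/s4.png

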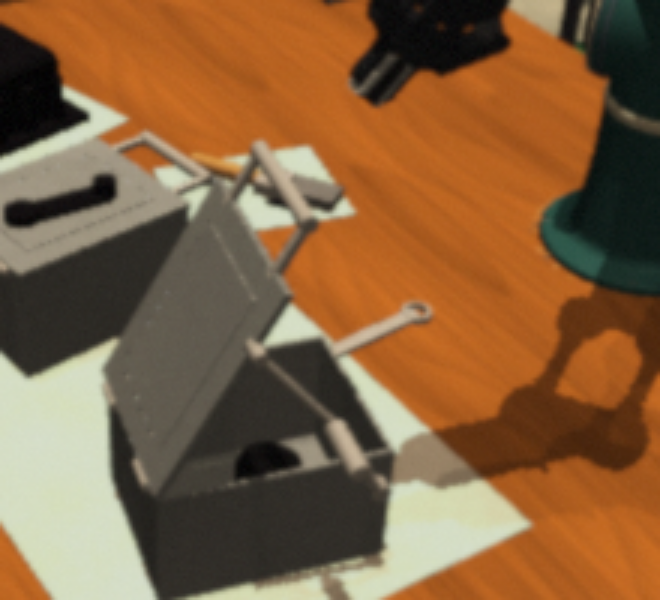

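The lid now stands open by itself with the gripper clear of it. The knob at about (350,450) hasn't moved. Next I'll go beside the lid and down to just ahead of the knob.

```bash
python3 -m handwheel '[[-0.035,0.003,-0.003,0.02,-0.001,-0.002,0],[-0.035,0.003,-0.003,0.02,-0.001,-0.002,0],[-0.035,0.003,-0.003,0.02,-0.001,-0.002,0],[-0.035,0.002,-0.003,0.02,-0.001,-0.002,0],[0,0.03,-0.024,0,0,0,0],[0,0.03,-0.024,0,0,0,0],[0,0.03,-0.024,0,0,0,0],[0,0,0,0,0,0,0]]';python3 - <<'E'
from h import *
from workcell import optics
s=stat()
R1=orient(45)
b=w([-.0365,.142,.177])-R1[:,1]*.025
plan(b,R1,4,s)
c=optics.read_camera("wrist");cv2.imwrite("pics/w5.png",c["image"][:,:,::-1])
P=cloud(c,c["hand_eye"])@axes(s).T+s["tool_pos"]-C
Q=np.stack([P@EX,P@EY,P[...,2]],-1)
m=(Q[...,1]>.112)&(Q[...,1]<.16)&(Q[...,2]>.15)&(Q[...,2]<.2)&(abs(Q[...,0]+.037)<.02)
print(m.sum(),(np.percentile(Q[m],[3,50,97],axis=0)*1000).round(1))
E
```

```text
time: 10.15
tool_pos: [0.562, 0.3178, 0.2613]
tcp_rot: [-0.587, 0.694, -1.669]
wrist_force: [-0.2, -0.3, 0.0]
width: 0.003
t 10.15 tcp chest mm [-70.1 136.7 261.3] ydir [0.697, -0.011, -0.717] x.ey -1.0 F [-0.2 -0.3  0. ] w 0.003 q [ 0.8  -0.03  2.06 -0.89  0.86  1.51]
turn/row deg 0.27678112964287843 mm/row 17.182423993376347
[-0.002, 0.015, -0.009, 0.003, 0.002, 0.003]
[-0.001, 0.015, -0.009, 0.003, 0.002, 0.003]
[-0.001, 0.015, -0.009, 0.003, 0.002, 0.003]
[-0.001, 0.015, -0.009, 0.003, 0.002, 0.003]
1380 [[-46.7 113.3 174.7]
 [-42.4 133.1 184. ]
 [-32.7 149.6 186.8]]
```

View pics/w5.png

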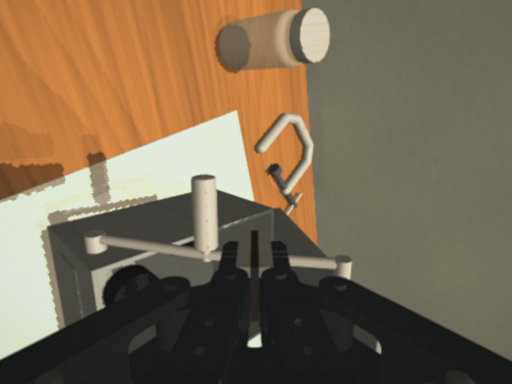

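The wrist view shows the knob at about (204,213), free end up. Its axis measures (-36, 177.6), as specified for locked. I'll approach.

```bash
python3 -m handwheel '[[-0.002,0.015,-0.009,0.003,0.002,0.003,0],[-0.001,0.015,-0.009,0.003,0.002,0.003,0],[-0.001,0.015,-0.009,0.003,0.002,0.003,0],[-0.001,0.015,-0.009,0.003,0.002,0.003,0],[0,0,0,0,0,0,0]]';python3 - <<'E'
from h import *
from workcell import optics
s=stat();A=axes(s)
k0=np.array([-.036,.1775]);piv=np.array([-.085,.090]);o=k0-piv
rel=ch(s["tool_pos"])-np.array([k0[0],.142,k0[1]])
print("knob to tip in tool",A.T@(rel[0]*EX+rel[1]*EY+rel[2]*EZ))
prev=k0
for d in range(4,37,4):
    a=-np.radians(d);q=piv+np.array([[np.cos(a),-np.sin(a)],[np.sin(a),np.cos(a)]])@o
    dd=q-prev;prev=q;print(d,(q*1000).round(1),(A.T@(dd[0]*EX+dd[1]*EZ)).round(4),np.linalg.norm(q-k0)*1000)
c=optics.read_camera("scene");cv2.imwrite("pics/s6.png",cv2.resize(c["image"][90:290,180:400,::-1],None,fx=3,fy=3))
E
```

```text
time: 10.82
tool_pos: [0.5818, 0.3221, 0.2007]
tcp_rot: [-0.555, 0.691, -1.662]
wrist_force: [0.4, -0.4, -0.1]
width: 0.002
t 10.82 tcp chest mm [-51.6 144.8 200.7] ydir [0.711, 0.008, -0.704] x.ey -1.0 F [ 0.4 -0.4 -0.1] w 0.002 q [ 0.78  0.06  2.1  -1.02  0.75  1.68]
knob to tip in tool [-0.00301841 -0.02741215  0.00551405]
4 [-30.  173.9] [0.     0.0068 0.0016] 6.999850787607207
8 [-24.3 169.8] [0.     0.0069 0.0012] 13.991173335274055
12 [-18.9 165.4] [0.0001 0.007  0.0007] 20.965449793406915
16 [-13.8 160.6] [0.0001 0.007  0.0002] 27.914183080446485
20 [ -9.  155.5] [ 0.0001  0.007  -0.0003] 34.8289072352528
24 [ -4.6 150. ] [ 0.0001  0.007  -0.0008] 41.70119773157486
28 [ -0.7 144.3] [ 0.0001  0.0069 -0.0013] 48.52268174203807
32 [  2.9 138.2] [ 0.0001  0.0068 -0.0018] 55.28504833914472
36 [  6.1 132. ] [ 0.0001  0.0066 -0.0022] 61.98005862085902
```

View pics/s6.png

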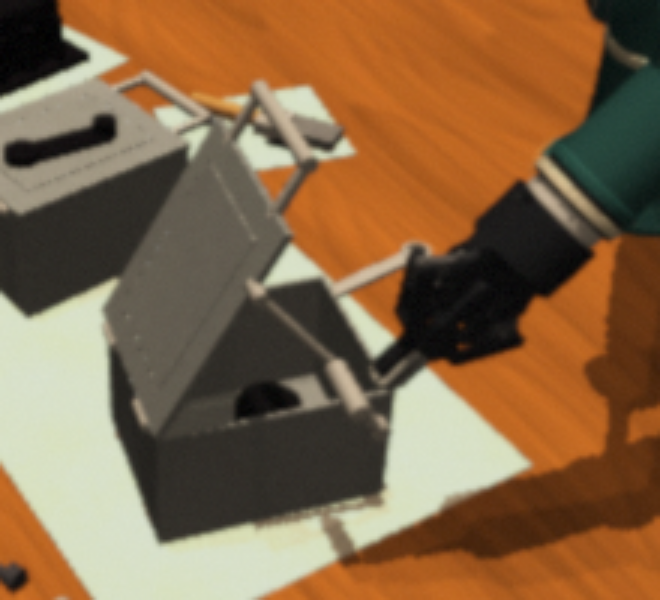

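```bash
python3 -m handwheel '[[0.002,0.006,-0.004,0,0,0,0],[0,0.006,0,0,0,0,0],[0,0.006,0,0,0,0,0],[0,0.005,0.001,0,0,0,0],[0,0.005,0.001,0,0,0,0]]';python3 g.py
python3 -m handwheel '[[0,0.007,0.001,0,0,0,0],[0,0.007,0.0005,0,0,0,0],[0,0.007,0,0,0,0,0]]';python3 g.py
python3 - <<'E'
from h import *
from workcell import optics
c=optics.read_camera("scene");cv2.imwrite("pics/s7.png",cv2.resize(c["image"][90:290,180:400,::-1],None,fx=3,fy=3))
E
```

```text
time: 11.5
tool_pos: [0.5995, 0.3168, 0.1791]
tcp_rot: [-0.554, 0.691, -1.661]
wrist_force: [-1.7, 0.1, 1.8]
width: -0.005
t 11.5 tcp chest mm [-33.2 143.1 179.1] ydir [0.711, 0.008, -0.704] x.ey -1.0 F [-1.7  0.1  1.8] w -0.005 q [ 0.74  0.1   2.1  -1.07  0.71  1.71]
[-46.5 143.  192.2] r 161.2 th 0.4303 Ftool [ 0.2 -2.5  0.1]
time: 11.88
tool_pos: [0.6152, 0.3137, 0.165]
tcp_rot: [-0.555, 0.691, -1.662]
wrist_force: [-0.9, -0.7, 1.0]
width: -0.0
t 11.88 tcp chest mm [-17.2 143.2 165. ] ydir [0.71, 0.008, -0.704] x.ey -1.0 F [-0.9 -0.7  1. ] w -0.0 q [ 0.72  0.14  2.09 -1.1   0.68  1.73]
[-30.4 143.  178.1] r 140.8 th 0.3869 Ftool [ 0.9 -1.3  0.2]
```

View pics/s7.png

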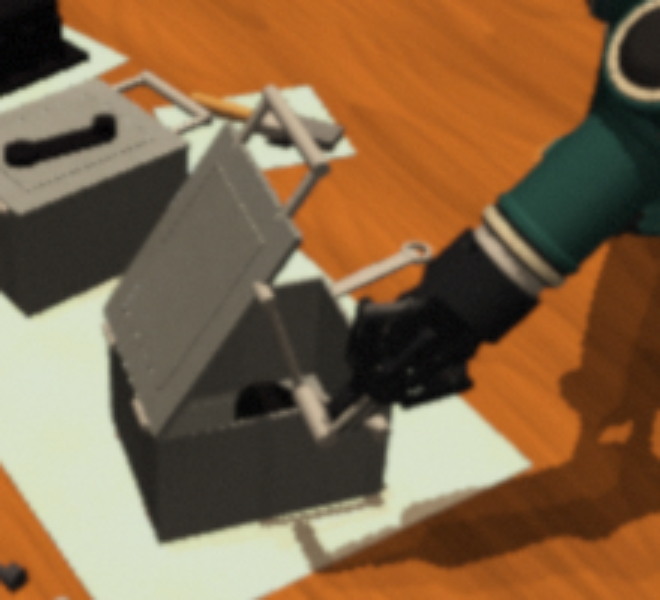

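Picture: the elbow is bent backwards, with the knob at about (315,410), and the lid is beginning to sink. I'll finish the push.

```bash
python3 -m handwheel '[[0,0.007,-0.0005,0,0,0,0],[0,0.007,-0.001,0,0,0,0],[0,0.006,-0.001,0,0,0,0]]';python3 g.py
python3 -m handwheel '[[0,-0.015,0,0,0,0,0],[0,-0.03,0,0,0,0,0],[-0.01,-0.04,0,0,0,0,0],[-0.01,-0.04,0,0,0,0,0]]';python3 g.py
python3 - <<'E'
from h import *
from workcell import optics
c=optics.read_camera("scene");cv2.imwrite("pics/s8.png",cv2.resize(c["image"][90:290,180:400,::-1],None,fx=3,fy=3))
E
```

```text
time: 12.3
tool_pos: [0.6272, 0.3113, 0.1489]
tcp_rot: [-0.555, 0.691, -1.662]
wrist_force: [-0.3, -0.6, -0.2]
width: 0.003
t 12.3 tcp chest mm [ -4.9 143.1 148.9] ydir [0.71, 0.008, -0.704] x.ey -1.0 F [-0.3 -0.6 -0.2] w 0.003 q [ 0.7   0.17  2.09 -1.14  0.65  1.77]
[-18.2 143.  162.1] r 123.9 th 0.304 Ftool [ 0.6 -0.  -0.3]
time: 12.8
tool_pos: [0.5424, 0.348, 0.2393]
tcp_rot: [-0.554, 0.692, -1.661]
wrist_force: [0.4, 0.1, 0.2]
width: -0.001
t 12.8 tcp chest mm [-95.3 162.5 239.3] ydir [0.71, 0.009, -0.704] x.ey -1.0 F [0.4 0.1 0.2] w -0.001 q [ 0.87  0.    2.08 -0.95  0.86  1.65]
[-108.6  162.3  252.5] r 244.5 th 0.5485 Ftool [-0.1  0.1  0.4]
```

View pics/s8.png

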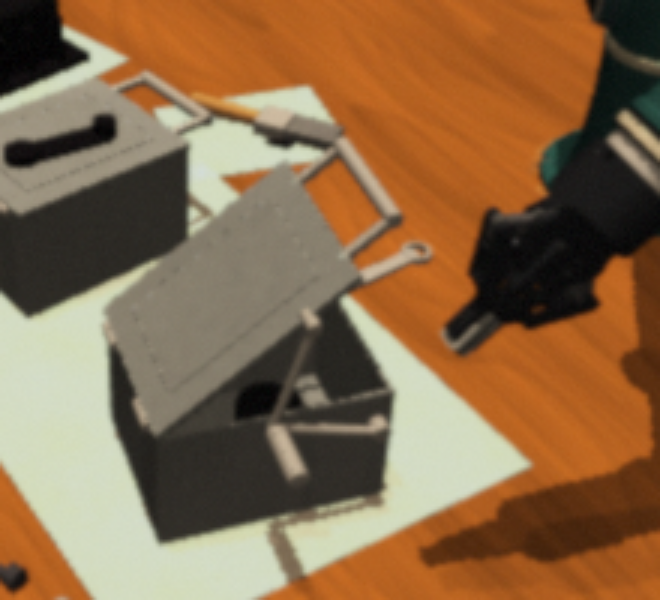

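The lid is sinking with the stay folded (knob at about (288,455)), and the gripper is clear. I'll back away a little more and wait.

```bash
python3 -m handwheel '[[-0.03,-0.03,0,0,0,0,0],[-0.03,-0.03,0,0,0,0,0],[0,0,0,0,0,0,0],[0,0,0,0,0,0,0],[0,0,0,0,0,0,0],[0,0,0,0,0,0,0],[0,0,0,0,0,0,0],[0,0,0,0,0,0,0]]'
for i in 1 2 3 4; do python3 -m handwheel '[[0,0,0,0,0,0,0],[0,0,0,0,0,0,0],[0,0,0,0,0,0,0],[0,0,0,0,0,0,0],[0,0,0,0,0,0,0],[0,0,0,0,0,0,0],[0,0,0,0,0,0,0],[0,0,0,0,0,0,0]]' >/dev/null; done
python3 - <<'E'
from h import *
from workcell import optics
s=stat()
c=optics.read_camera("scene");cv2.imwrite("pics/s9.png",cv2.resize(c["image"][90:290,150:400,::-1],None,fx=3,fy=3))
W=cloud(c);c0=pickle.load(open("scene0.pkl","rb"));W0=cloud(c0)
Q=lambda W:np.stack([(W-C)@EX,(W-C)@EY,W[...,2]],-1)
for V in (W0,W):
    q=Q(V);m=(abs(q[...,0]+.145)<.02)&(abs(q[...,1])<.05)&(q[...,2]>.08)
    m2=(abs(q[...,0])<.08)&(abs(q[...,1])<.07)&(q[...,2]>.08)
    p=q[m2];k=np.polyfit(p[:,0],p[:,2],1)
    m3=(abs(V[...,0]-.6)<.06)&(abs(V[...,1]+.19)<.05)&(V[...,2]>.08)
    print("handle z",np.median(q[m][:,2]),"lid z,slope",np.median(p[:,2]),k, "spare z",np.median(V[m3][:,2]))
print("diff px",(np.abs(c["image"][100:195,150:245].astype(int)-c0["image"][100:195,150:245]).max(2)>60).sum())
E
```

```text
time: 13.85
tool_pos: [0.5136, 0.4139, 0.2802]
tcp_rot: [-0.555, 0.691, -1.662]
wrist_force: [-0.5, -0.2, 0.6]
width: -0.001
t 17.85 tcp chest mm [-136.7  221.8  280.5] ydir [0.71, 0.008, -0.704] x.ey -1.0 F [-0.1  0.4  1.1] w -0.003 q [ 0.99  0.04  1.96 -0.9   1.    1.65]
handle z 0.1295589907326165 lid z,slope 0.1293665393425633 [-0.0026224   0.12942368] spare z 0.13061223301024738
handle z 0.12980683191982179 lid z,slope 0.12947061227753842 [-0.00171292  0.12943251] spare z 0.13042994279973735
diff px 0
```

View pics/s9.png

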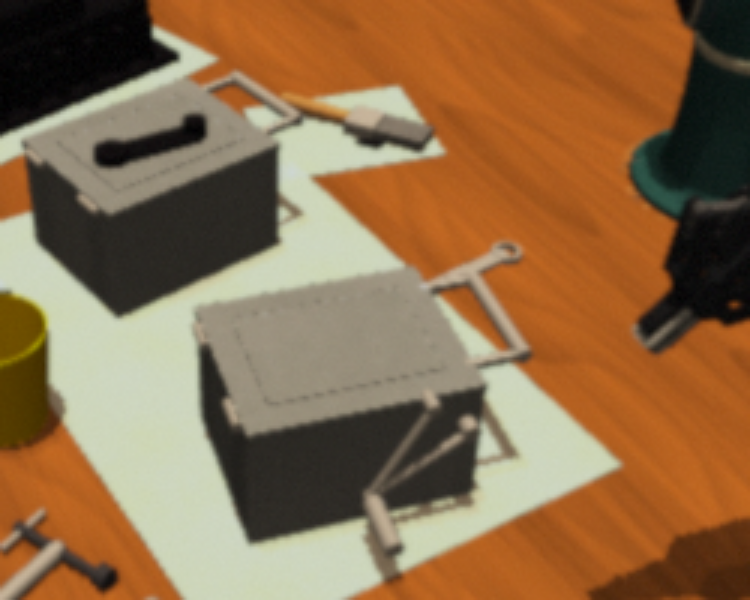

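The lid is shut, the stay is folded (knob at about (383,520)), the plain chest is unchanged, and the gripper touches nothing. I'm handing in the job.

```bash
python3 -c "
from workcell import workorder
print(workorder.finish_job())"
```

```text
the job is handed in; nothing more can be done
None
```

The stay was tried out in the order asked, and the job was handed in at about 18 s of the 54 s allowed.

- **Raise and lock:** I gripped the bar handle and raised the lid until the stay pulled tight, at about 1.045 rad as read from the gripper position. I then let go, and the lid stood open by itself. The knob measured about (-36, 177) mm in the chest's frame, which is its locked position.
- **Break and close:** I pushed the knob back and down with the closed fingertips. Contact readings were about 2.5 N at most. The lid then sank shut by itself while the gripper backed away.
- **Last checks:** The handle and lid heights are within 0.3 mm of the first picture, and the stay is folded. The other chest shows no change in the image or in its lid height. The gripper is clear of everything and the wrist force is about 1 N, close to zero.
- **Disagreement:** While the bar was gripped, the gripper's distance from the hinge line read 248–250 mm instead of the stated 245. That went with side forces on the wrist of up to about 17 N, far below the 120 N limit. No check failed.

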